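# Flip the round sample-status flag

## Task

The spun samples are done: with a fingertip, flip the round flag 180 degrees over its pivot, so that it lies fully down on its other rest and its three-bar face shows (pressing its bent-up thumb tab raises it, then push it over). Only touch and push: do not lift the stand, tip it or shove it about; leave the square-flag stand and the wash bottle, tube rack and vial alone.

Things in the scene. Friction and masses are not known exactly. Their poses are not given: they have to be found in the camera images.
- stand_round: Loose weighted stand, about 0.9 kg, any yaw: steel base 170 (local x) x 90 x 12 mm, origin under its centre, z up. Horizontal pivot along local y at x = 0, 85 mm up, between two cheeks (16 mm along x, 4 mm thick, y = -18 and 18 mm, tops 93 mm up). Rest posts 10 mm thick at x = -78 and 78 mm, tops 82 mm up. Carries the round flag.
- stand_square: Stand just like the round-flag stand, same frame and sizes, any yaw; it carries a square flag 60 x 60 mm, tip 94 mm from the pivot. Leave it alone.
- flag_round (a joint): The round flag. Hinge, rad. 0: flag level towards the stand's local +x, ring face up, tab rising towards -x. pi/2: flag straight up. pi: flipped, level towards local -x, three-bar face up, tab hanging down. Limits 0 and pi; starts 0 to 0.25. Stiff hinge (about 0.05 N m friction, flag about 50 g): stays where left. 
- flag_square (a joint): The square flag, to be left as it is. Same angle meaning, start range and stiffness as the round flag.
- round_pivot (a point): Centre of the round flag's pivot, 85 mm above the bench.
- round_disc (a point): Centre of the round flag: a white disc 64 mm across, 4 mm thick, on a 24 mm wide neck; 62 mm from the pivot (far rim 94 mm). Its z axis points out of the ring-marked face; the three-bar face is opposite.
- round_tab (a point): Middle of the outer end of the round flag thumb tab: a strip 24 mm wide, 4 mm thick, reaching 45 mm from the pivot on the side away from the disc, one piece with the flag and bent up 30 degrees from its plane. Pressing it down raises the flag.
- wash_bottle: Squeeze bottle of clear plastic with yellow cap and bent spout, 62 mm across, 196 mm high; origin under its centre. Bystander.
- tube_rack: Grey rack 70 x 150 mm with six capped tubes, 104 mm high; origin under its centre. Bystander.
- vial: Small amber jar with white cap, 30 mm across, 60 mm high; origin under its centre. Bystander.
Mind the look-alikes: they are no part of the job. Leave any blue, green or orange look-alike of the stand_round alone.

How it is judged:
By the outcome, as a careful person would: the job done as asked, in the order asked, and still so for the second after the job is handed in, with the robot touching nothing.
It also fails if it takes over 51 s, if anything falls off the work surface, if the arm or the gripper's body presses on something with over 40 N, if the wrist force passes 120 N, or if a joint passes its speed limit or range.

## Robot

A 6-joint arm with a two-finger parallel gripper is mounted at the origin on the work surface. World frame = base frame: x ahead of the robot, y to its left, z up, the work surface at z = 0. Lengths are in m, angles in rad, forces in N, time in s.
With the tool pointing down it reaches from about 0.275 to 0.75 m from the base axis. Payload 10.2 kg.
Tool frame: the origin (TCP) lies at the very end of the fingers, on their centre line; the grasp point (between the pads) lies 19 mm behind it; y points along the fingers, x is the direction in which the jaws open and shut, and the axes are right-handed (so a half turn about y gives the same grasp; the last joint's range is limited). The gripper opens to 88 mm and grips with 3 to 60 N. Pads are 18 mm wide; open, the fingers measure 123 mm over their backs; the gripper's body (75 mm by 187 mm) begins 45 mm behind the grasp point.
Start: joints at [1.091, 0.313, 1.498, -0, 1.331, -0.223], TCP at [0.133, 0.508, 0.239] pointing down, gripper open.
Joint ranges: [-2.94, 2.94], [-0.97, 2.17], [0.19, 2.56], [-1.23, 4.37], [0.02, 3.11], [-2.88, 2.88]. Speed limits (rad/s): [2.39, 2.39, 3.01, 3.14, 3.14, 3.14].

## Interface

Orientations are given as a unit quaternion [w, x, y, z].
In Python, from station import robot gives the robot as it stands. The module is installed in compiled form; this text tells all that it offers. Calls block until the motion is done:
- robot.move_pose(position, orientation): joint-space move of the TCP to a pose.
- robot.move_linear(position, rate=0.15, ori=None): straight line of the TCP; ori=None keeps the orientation; rate is the mean speed in m/s.
- robot.move_j(angles): joint-space move.
- robot.set_gripper(opening): finger opening in m; the grip force is fixed at half the most; returns when the fingers have stopped.
- robot.wait(seconds).
- robot.ik(position, orientation): joint angles nearest the present ones, or None.
- robot.read_state(): the state.
- robot.read_camera(name): name is "scene" or "top"; returns the picture (400x640x3 uint8, red, green, blue); there is no depth.
- robot.camera_model(name): a dict with "camera_matrix" (3x3 intrinsics, pixels), "position" and "rotation" of the camera in the world. Camera axes: x right, y up, looking along -z (the intrinsics and any distortion apply to the point x, -y, -z); pixel columns grow to the right and rows downward; lengths in m; the calibration is good to about 2 mm. A picture is of the moment at which its call begins. camera_model takes no time and is no camera call.
A pose or a line that the arm cannot do raises robot.IKError and nothing moves.
- robot.close_job(): hands the job in, once; it reports no verdict.
The state is a dict: "clock": time; "joints": joint angles; "dq": joint speeds; "effort": joint torques, N m; "eef_pos": TCP position; "eef_rot": TCP orientation; "wrist_force": force on the tool from outside, world axes, zero at the start; "ft_torque": the same for the moment, N m; "width": finger opening in m.
Only numpy, scipy, OpenCV 4.12 (cv2) and the standard library are available. Lean on these libraries where they do the work, as an engineer would, in place of code of your own. Each camera call takes 0.05 s, during which the arm holds its last target.

## Working session

There is one attempt and no reset: what is moved stays moved. The work goes in short steps, each a Python script; the robot and the scene stay as the last script left them, time stands still between calls to the robot, and variables do not carry over. Pictures are saved under pics/ and viewed, and the job is handed in when it is done.

```bash
mkdir -p pics; ls; python3 - <<'E'
from station import robot
import cv2
for n in("scene","top"):
    im=robot.read_camera(n); cv2.imwrite(f"pics/{n}0.png",im[:,:,::-1])
    m=robot.camera_model(n); print(n,m)
s=robot.read_state();print(s)
E
```

```text
pics
scene {'camera_matrix': array([[429.4665548 ,   0.        , 315.34963455],
       [  0.        , 429.4665548 , 198.78168995],
       [  0.        ,   0.        ,   1.        ]]), 'position': array([1.39411404, 0.38756277, 0.82277733]), 'rotation': array([0.48949304, 0.23042043, 0.37356733, 0.75349216])}
top {'camera_matrix': array([[422.80739299,   0.        , 311.58240898],
       [  0.        , 422.80739299, 192.14835658],
       [  0.        ,   0.        ,   1.        ]]), 'position': array([0.35198105, 0.01507319, 1.13069839]), 'rotation': array([ 0.70731001,  0.06405755, -0.07192284, -0.70031156])}
{'clock': 0.1, 'joints': array([ 1.09059030e+00,  3.13371750e-01,  1.49831779e+00, -2.60416740e-05,
        1.33098199e+00, -2.23429964e-01]), 'dq': array([-0.00170381, -0.00037393, -0.00129332,  0.00167071,  0.00088085,
       -0.00166184]), 'effort': array([ 2.66757779e-03, -4.02816224e+01, -2.52642131e+01,  6.95474935e-02,
        3.42485157e-02, -4.57952081e-05]), 'eef_pos': array([0.13326786, 0.50759372, 0.23824601]), 'eef_rot': array([-0.5597328 ,  0.56006954,  0.43152627, -0.43221104]), 'wrist_force': array([ 0.27921923, -0.60155141, -0.30641912]), 'ft_torque': array([-0.00309277, -0.01092198,  0.01066659]), 'width': 0.08791358962829883}
```

View pics/scene0.png

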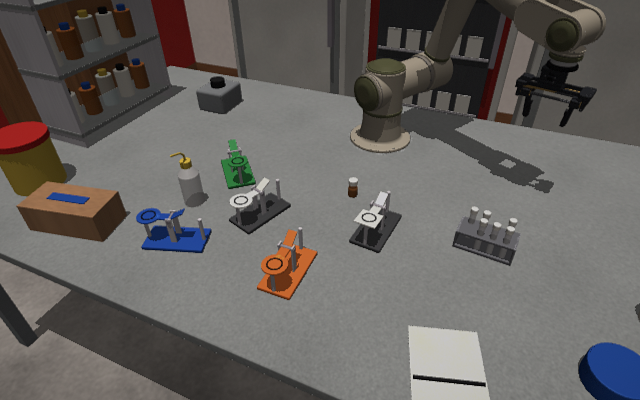

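View pics/top0.png

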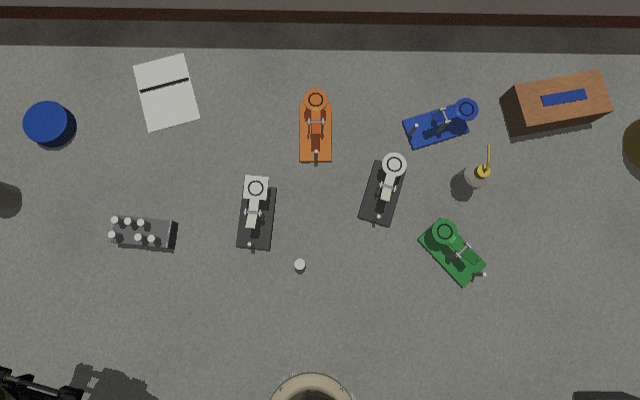

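The pictures show five stands:

| Stand | Top (col, row) | Scene (col, row) |
|---|---|---|
| Dark base, white round flag | (394,165) | (243,200) |
| Dark base, white square flag | (256,188) | (369,217) |
| Orange, round | (315,100) | (275,264) |
| Blue, round | (466,110) | (149,215) |
| Green, round | (445,232) | (238,160) |

By the description, the target is the dark base with the white round disc. I'll check it in close crops next.

```bash
python3 - <<'E'
import cv2,numpy as np
a=cv2.imread("pics/top0.png")[140:240,345:420]; b=cv2.imread("pics/scene0.png")[170:240,220:300]
a=cv2.resize(a,None,fx=5,fy=5,interpolation=cv2.INTER_CUBIC);b=cv2.resize(b,None,fx=5,fy=5,interpolation=cv2.INTER_CUBIC)
c=np.zeros((500,775,3),np.uint8);c[:500,:375]=a;c[:350,375:775]=b
cv2.imwrite("pics/crop0.png",c)
E
```

```text
(no output)
```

View pics/crop0.png

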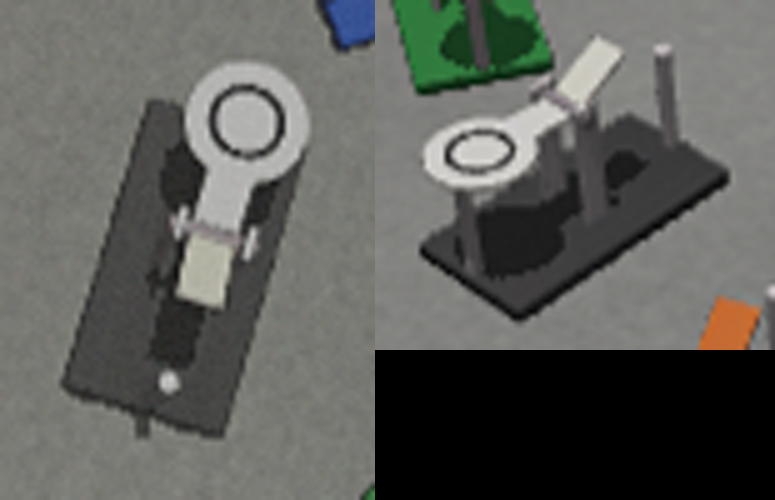

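The crops confirm it: a dark base, a round white flag with the ring face up, a cream tab rising towards the free post, and the far rest post at top pixel (379,216). Next I'll triangulate.

```bash
cat > h.py <<'E'
import numpy as np
from scipy.spatial.transform import Rotation as R
from station import robot
def ray(n,px):
    m=robot.camera_model(n);K=m["camera_matrix"]
    d=np.linalg.inv(K)@[px[0],px[1],1.];d=np.array([d[0],-d[1],-d[2]])
    q=m["rotation"]; d=R.from_quat([q[1],q[2],q[3],q[0]]).apply(d)
    return m["position"],d/np.linalg.norm(d)
def tri(pt,ps):
    o1,d1=ray("top",pt);o2,d2=ray("scene",ps)
    t=np.linalg.lstsq(np.c_[d1,-d2],o2-o1,rcond=None)[0]
    a,b=o1+t[0]*d1,o2+t[1]*d2
    return (a+b)/2,np.linalg.norm(a-b)
def plane(n,px,z):
    o,d=ray(n,px);return o+d*(z-o[2])/d[2]
E
python3 - <<'E'
import cv2,numpy as np
from h import *
P={}
T=lambda x,y:((x+.5)/5-.5+345,(y+.5)/5-.5+140)
S=lambda x,y:((x-375+.5)/5-.5+220,(y+.5)/5-.5+170)
for k,t,s in [("disc",(247,121),(480,152)),("post",(169,381),(664,50)),("tab",(203,301),(610,50)),("cheekL",(180,220),(543,85)),("cheekR",(251,243),(595,105))]:
    p,e=tri(T(*t),S(*s));P[k]=p;print(k,p.round(4),round(e,4))
# base contour, top view
im=cv2.imread("pics/top0.png");g=cv2.cvtColor(im,cv2.COLOR_BGR2GRAY)
m=np.zeros_like(g);m[150:232,355:412]=1
b=((g<85)&(m>0)).astype(np.uint8)
b=cv2.morphologyEx(b,cv2.MORPH_OPEN,np.ones((5,5)))
c=max(cv2.findContours(b,0,2)[0],key=cv2.contourArea)
r=cv2.minAreaRect(c);bx=cv2.boxPoints(r);print(bx.round(1).tolist())
W=np.array([plane("top",q,.012) for q in bx]);print(W.round(4));print("centre",W.mean(0),[np.linalg.norm(W[i]-W[i-1]).round(4) for i in range(4)])
for n in["disc","post"]:
  print(n,P[n][:2]-W.mean(0)[:2])
d=P["disc"]-P["post"];print("axis yaw",np.arctan2(d[1],d[0]))
for i in (0,1):
  v=W[i+1]-W[i];print(np.arctan2(v[1],v[0]))
E
```

```text
disc [ 0.6307 -0.2044  0.0897] 0.0012
post [ 0.4972 -0.162   0.0839] 0.0029
tab [ 0.5343 -0.176   0.1043] 0.0033
cheekL [ 0.5806 -0.1774  0.1071] 0.0235
cheekR [ 0.5616 -0.1901  0.0835] 0.0346
[[356.1000061035156, 218.1999969482422], [374.0, 159.1999969482422], [406.6000061035156, 169.10000610351562], [388.79998779296875, 228.10000610351562]]
[[ 0.5008 -0.1159  0.012 ]
 [ 0.6642 -0.1669  0.012 ]
 [ 0.6373 -0.2557  0.012 ]
 [ 0.4752 -0.2025  0.012 ]]
centre [ 0.56939148 -0.18521321  0.012     ] [np.float64(0.0903), np.float64(0.1712), np.float64(0.0928), np.float64(0.1706)]
disc [ 0.06130063 -0.01922545]
post [-0.07217344  0.02325474]
axis yaw -0.3081287123798236
-0.30221803569225575
-1.8647776716401485
```

```bash
cat >> h.py <<'E'
C=np.array([.571,-.1855]);yaw=-.305
u=np.array([np.cos(yaw),np.sin(yaw)]);v=np.array([-u[1],u[0]])
def L(x,z,y=0): return np.r_[C+x*u+y*v,z]
def ori(s=1):
    x=np.r_[s*v,0];y=np.array([0,0,-1.]);M=np.c_[x,y,np.cross(x,y)]
    q=R.from_matrix(M).as_quat();return np.r_[q[3],q[:3]]
def st(): 
    s=robot.read_state();return round(float(s["clock"]),2),s["eef_pos"].round(4),s["wrist_force"].round(2)
def snap(tag,box_t=(345,140,420,240),box_s=(210,150,300,240)):
    import cv2
    o=np.zeros((500,780,3),np.uint8);x0=0
    for n,b in(("top",box_t),("scene",box_s)):
        im=robot.read_camera(n)[:,:,::-1];cv2.imwrite(f"pics/{n}_{tag}.png",im)
        c=im[b[1]:b[3],b[0]:b[2]];f=min(500/c.shape[0],(780-x0)/c.shape[1],4.5)
        c=cv2.resize(c,None,fx=f,fy=f,interpolation=cv2.INTER_CUBIC)[:500,:780-x0];o[:c.shape[0],x0:x0+c.shape[1]]=c;x0+=c.shape[1]
    cv2.imwrite(f"pics/crop_{tag}.png",o)
E
python3 - <<'E'
from h import *
print(robot.read_state()["joints"])
for s in(1,-1):
    for p in (L(-31,0.3) if 0 else L(-.031,.3),L(-.031,.07),L(.06,.2),L(-.06,.087)): 
        j=robot.ik(p,ori(s)); print(s,None if j is None else np.round(j,2))
E
```

```text
[ 1.09059030e+00  3.13371750e-01  1.49831779e+00 -2.60416740e-05
  1.33098199e+00 -2.23429964e-01]
1 [-0.52  0.38  1.25 -0.    1.52 -1.79]
1 [-0.52  0.59  1.55 -0.    1.   -1.79]
1 [-0.49  0.65  1.09 -0.    1.41 -1.76]
1 [-0.53  0.51  1.63 -0.    1.   -1.8 ]
-1 [-0.52  0.38  1.25 -0.    1.52  1.36]
-1 [-0.52  0.59  1.55 -0.    1.    1.36]
-1 [-0.49  0.65  1.09 -0.    1.41  1.39]
-1 [-0.53  0.51  1.63 -0.    1.    1.34]
```

```bash
python3 - <<'E'
from h import *
robot.set_gripper(0.0)
robot.move_linear(robot.read_state()["eef_pos"]+[0,0,.06],.2)
robot.move_pose(L(-.031,.22),ori(-1));print(st())
robot.move_linear(L(-.031,.125),.15);print(st(),robot.read_state()["width"])
snap("1",box_s=(210,130,320,240))
E
```

```text
(4.67, array([ 0.5416, -0.1755,  0.2201]), array([0.45, 0.37, 1.05]))
(5.45, array([ 0.5419, -0.1763,  0.1259]), array([ 0.58, -0.55, -0.25])) 0.0004770852891948524
```

View pics/crop_1.png

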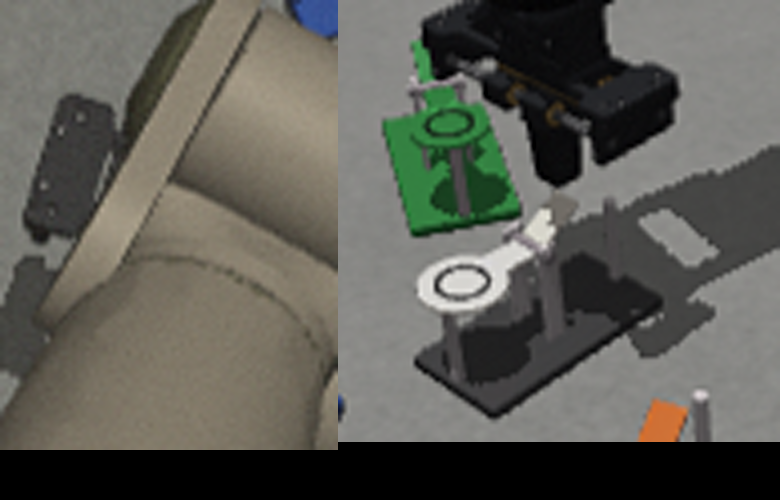

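The crop shows the closed fingertip at about (558,175), right above the tab end at about (565,205). Now I'll press the tab down.

```bash
python3 - <<'E'
from h import *
for z in np.arange(.115,.070,-.008):
    robot.move_linear(L(-.031,z),.05);s=st();print(s)
    if np.linalg.norm(s[2])>10: break
snap("2",box_s=(210,130,320,240))
E
```

```text
(5.9, array([ 0.5413, -0.1761,  0.1147]), array([ 0.07,  0.59, -0.08]))
(6.21, array([ 0.5413, -0.1761,  0.1067]), array([ 0.3 , -0.21, -0.68]))
(6.52, array([ 0.5413, -0.1761,  0.0986]), array([ 0.9 ,  0.4 , -0.47]))
(6.83, array([ 0.5413, -0.1761,  0.0906]), array([-0.25, -0.08, -0.12]))
(7.13, array([ 0.5413, -0.1761,  0.0826]), array([-0.33,  0.48, -0.85]))
(7.44, array([ 0.5412, -0.1761,  0.0745]), array([-0.54,  0.35,  0.  ]))
```

View pics/crop_2.png

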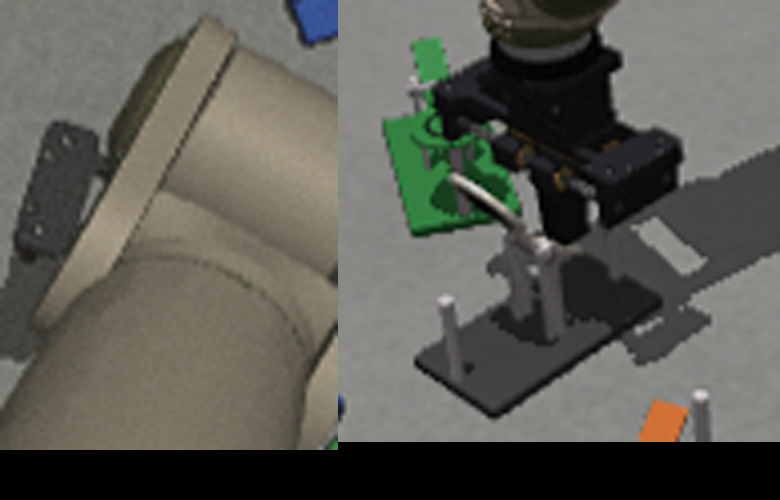

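The flag now stands at roughly 50–60°, seen edge-on from (450,180) to (520,225), and the base hasn't moved. Next I'll go round to the disc side and push it over.

```bash
python3 - <<'E'
from h import *
robot.move_linear(L(-.031,.25),.2)
robot.move_linear(L(.090,.25),.2)
robot.move_linear(L(.090,.135),.15);print(st())
for x in np.arange(.075,-.037,-.0125):
    robot.move_linear(L(x,.135),.06);s=st();print(s)
    if np.linalg.norm(s[2])>10: break
snap("3",box_s=(200,120,310,240))
E
```

```text
(10.24, array([ 0.6572, -0.2127,  0.1364]), array([-0.01, -0.05,  0.73]))
(10.64, array([ 0.6428, -0.2082,  0.1359]), array([ 0.61, -0.45, -1.4 ]))
(11.0, array([ 0.6309, -0.2044,  0.1353]), array([ 0.02,  0.09, -0.19]))
(11.36, array([ 0.6189, -0.2006,  0.1351]), array([ 0.3 , -0.16,  0.04]))
(11.72, array([ 0.6069, -0.1968,  0.1351]), array([1.15, 0.43, 0.5 ]))
(12.07, array([ 0.595 , -0.193 ,  0.1351]), array([ 0.1 , -0.75,  0.41]))
(12.43, array([ 0.5831, -0.1893,  0.1351]), array([ 0.63, -0.39,  0.71]))
(12.79, array([ 0.5711, -0.1856,  0.1351]), array([-0.38, -0.73,  0.28]))
(13.15, array([ 0.5592, -0.1818,  0.1351]), array([-0.1 , -0.13, -0.29]))
(13.51, array([ 0.5472, -0.178 ,  0.1351]), array([-0.15, -0.16, -0.55]))
```

View pics/crop_3.png

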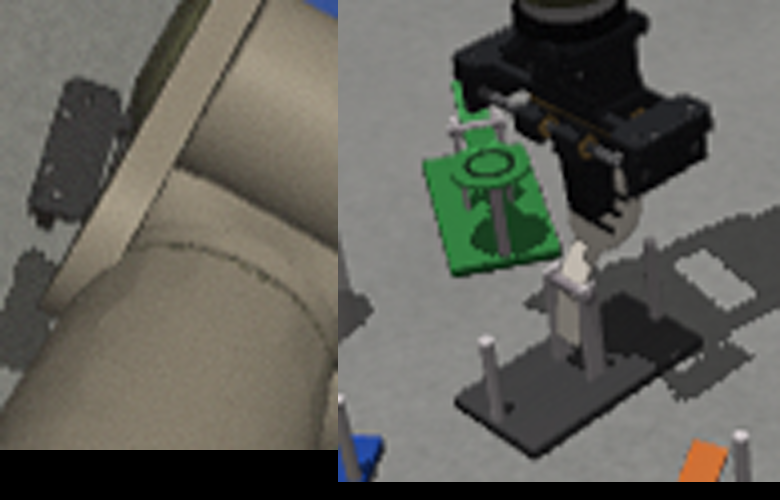

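The flag is past vertical at about 120°, with the disc behind the finger at (610,225) and the tab hanging down. I'll follow the arc and press it down onto the rest.

```bash
python3 - <<'E'
from h import *
for a in np.deg2rad([130,138,146,154,162,170,176]):
    robot.move_linear(L(.062*np.cos(a)+.009,.085+.062*np.sin(a)),.06);s=st();print(s)
    if np.linalg.norm(s[2])>10: break
for z in np.arange(.0885,.079,-.001):
    robot.move_linear(L(-.056,z),.03);robot.wait(.1);F=np.mean([robot.read_state()["wrist_force"] for _ in range(3)],0);print(z.round(4),st()[1],F.round(2))
    if F[2]>4: break
robot.move_linear(robot.read_state()["eef_pos"]+[0,0,.12],.15)
robot.move_pose([.35,.15,.35],ori(-1));robot.wait(.3);print(st())
snap("4",box_s=(200,120,310,240))
E
```

```text
(13.87, array([ 0.5415, -0.1762,  0.1324]), array([ 0.31,  0.92, -0.09]))
(14.16, array([ 0.5355, -0.1743,  0.1264]), array([-0.17, -0.61, -0.17]))
(14.45, array([ 0.5304, -0.1727,  0.1195]), array([-0.03,  0.63, -0.26]))
(14.74, array([ 0.5261, -0.1713,  0.1118]), array([-0.33,  0.89,  0.34]))
(15.03, array([ 0.5231, -0.1703,  0.1038]), array([ 0.17, -0.52, -0.03]))
(15.32, array([ 0.5211, -0.1697,  0.0953]), array([ 0.2 ,  0.65, -0.04]))
(15.58, array([ 0.5204, -0.1695,  0.0889]), array([ 0.4 , -0.06, -0.04]))
0.0885 [ 0.5176 -0.1687  0.0886] [-0.24 -0.08  0.3 ]
0.0875 [ 0.5176 -0.1687  0.0875] [ 0.14 -0.09 -0.23]
0.0865 [ 0.5176 -0.1687  0.0872] [-2.55  0.41  8.12]
(19.34, array([0.3502, 0.1497, 0.3498]), array([ 0.01, -0.41, -0.24]))
```

View pics/crop_4.png

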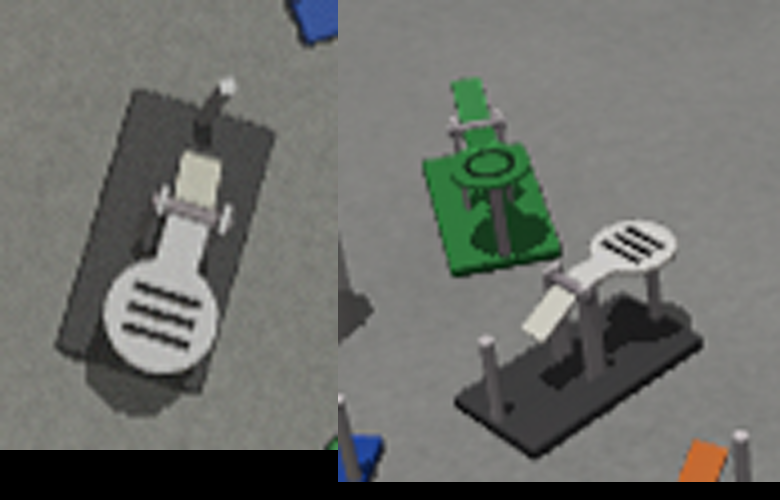

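The three-bar face is up with the disc on the far rest. I'll check the disc's height and whether the stand moved.

```bash
python3 - <<'E'
import cv2
from h import *
def disc(f,box):
    im=cv2.imread(f);g=cv2.cvtColor(im,cv2.COLOR_BGR2GRAY)
    m=np.zeros_like(g);x0,y0,x1,y1=box;m[y0:y1,x0:x1]=1
    b=((g>150)&(m>0)).astype(np.uint8);b=cv2.morphologyEx(b,cv2.MORPH_CLOSE,np.ones((5,5)));b=cv2.morphologyEx(b,cv2.MORPH_OPEN,cv2.getStructuringElement(2,(9,9)))
    c=max(cv2.findContours(b,0,1)[0],key=cv2.contourArea);e=cv2.fitEllipse(cv2.convexHull(c));print(f,e);return e[0]
p,e=tri(disc("pics/top_4.png",(360,192,400,228)),disc("pics/scene_4.png",(254,170,282,196)))
print(p.round(4),e.round(4),"expect",L(-.062,.087))
def base(f):
    g=cv2.cvtColor(cv2.imread(f),cv2.COLOR_BGR2GRAY);return g
a,b=base("pics/scene0.png"),base("pics/scene_4.png")
d=(cv2.absdiff(a,b)>40).astype(np.uint8);n,_,s,_=cv2.connectedComponentsWithStats(d)
print([r.tolist() for r in s[1:] if r[4]>15])
a,b=base("pics/top0.png"),base("pics/top_4.png")
d=(cv2.absdiff(a,b)>40).astype(np.uint8);n,_,s,_=cv2.connectedComponentsWithStats(d)
print([r.tolist() for r in s[1:] if r[4]>15])
E
```

```text
pics/top_4.png ((381.0350036621094, 207.54818725585938), (24.480606079101562, 30.036663055419922), 17.09585189819336)
pics/scene_4.png ((272.14251708984375, 180.9799346923828), (13.146220207214355, 19.860759735107422), 82.08097076416016)
[ 0.5172 -0.168   0.0903] 0.0026 expect [ 0.51186149 -0.16688182  0.087     ]
[[459, 0, 27, 57, 571], [511, 0, 5, 5, 16], [519, 0, 26, 40, 659], [545, 1, 53, 25, 341], [575, 0, 29, 17, 72], [397, 9, 32, 6, 112], [557, 19, 22, 33, 345], [545, 24, 7, 18, 51], [371, 27, 104, 84, 2438], [445, 37, 5, 18, 51], [554, 54, 29, 9, 159], [451, 58, 22, 18, 297], [515, 61, 82, 66, 1782], [357, 66, 31, 25, 307], [542, 95, 19, 6, 44], [357, 101, 7, 7, 23], [454, 107, 14, 8, 57], [401, 108, 73, 27, 440], [355, 125, 6, 6, 17], [369, 131, 185, 70, 4058], [262, 175, 22, 16, 147], [257, 180, 6, 8, 18], [230, 189, 29, 19, 203], [250, 194, 9, 11, 35], [281, 195, 7, 7, 25]]
[[382, 153, 25, 31, 414], [368, 190, 26, 33, 449], [364, 221, 21, 11, 107], [176, 238, 13, 7, 52], [224, 239, 4, 51, 66], [236, 240, 4, 8, 24], [158, 244, 17, 9, 89], [146, 246, 87, 150, 2473], [237, 248, 55, 152, 4851], [227, 312, 1, 16, 16], [0, 363, 152, 37, 3362]]
```

View pics/scene_4.png

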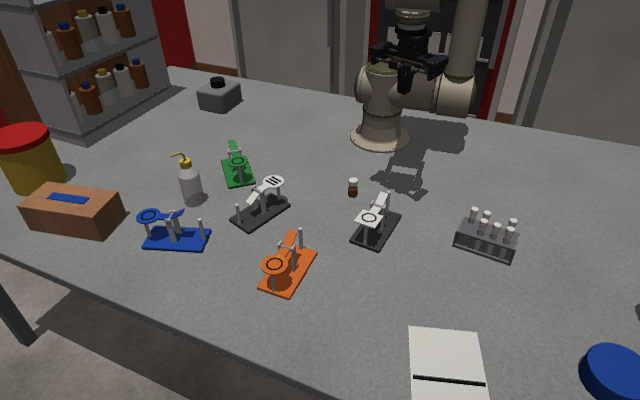

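The ellipse fit looks contaminated: the top-view axes are unequal at 24 and 30 px. I'll recompute with the disc centre read from the crop. The difference image shows no base-edge changes.

```bash
python3 - <<'E'
from h import *
p,e=tri((380.2,209.6),(273.3,180.6));print(p.round(4),e.round(4),L(-.062,.087).round(4))
robot.close_job();print(st())
E
```

```text
[ 0.5124 -0.1665  0.0888] 0.0018 [ 0.5119 -0.1669  0.087 ]
the job is handed in; nothing more can be done
the job is handed in; nothing more can be done
```

The round flag is flipped: it lies down on its other rest with the three-bar face up, and I've handed the job in. I pressed its thumb tab with the closed fingertip, pushed the disc over from the other side, followed it down and pressed it home. Then I moved the arm clear. The clock read about 19 s at the last reading before hand-in, against the 51 s limit.

- **Flag fully down:** the fingertip met a hard stop at a height of 87.2 mm with about 8 N; a level flag's top should be at 87 mm.
- **Disc position:** measured from both views, the disc centre is at (0.512, -0.167, 0.089), against an expected (0.512, -0.167, 0.087). I read these pixels by eye.
- **A check that disagreed:** an automatic ellipse fit put the disc centre about 5 mm off in x and 3 mm high, at 0.090. I rejected it because its outline of the disc was clearly distorted.
- **Stand and surroundings:** before-and-after pictures showed changes only at the flag, its shadow and where the arm and its shadow had been. The stand, the square-flag stand, the bottle, rack and vial, and the coloured look-alikes all appear unmoved.

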